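# Line up two ring boxes on the counter stand and lock its end stop against them

### The job

Put the two loose ring boxes on the wooden counter stand in a row, upright and with their clasps facing the open front: push the first (either one) fully home into the corner of the back rail and the fixed right end, and only then put the other beside it and push that one tight against the first and the back rail. After that, draw the bolt of the sliding end stop, slide the stop up against the row, and shoot the bolt fully home into the hole it now faces, so that the row is held. Do not disturb the loupe, the dish or the tweezers.

Things in the scene. Friction and masses are not known exactly. Their poses are not given: they have to be found in the camera images.
- ring_box_0: Burgundy ring box, a closed cube-like box 52 x 52 mm in plan and 45 mm high, 45 to 90 g, lid shut, standing on the 4 mm thick green counter mat. Origin: centre of its underside. x points from the front face, which carries a small brass clasp button, to the hinged back face; z up
- ring_box_1: Navy ring box, a closed cube-like box 52 x 52 mm in plan and 45 mm high, 45 to 90 g, lid shut, standing on the 4 mm thick green counter mat. Origin: centre of its underside. x points from the front face, which carries a small brass clasp button, to the hinged back face; z up
- ring_box_0_clasp (a point): Clasp point of the burgundy box: the middle of its front face, 24 mm above its underside
- ring_box_1_clasp (a point): Clasp point of the navy box: the middle of its front face, 24 mm above its underside
- stand: Dark wooden counter stand, fixed, 90 mm deep (x) by 296 mm long (y), open in front (-x). Origin on the table; x to the back rail, y left along the row, z up. Floor 8 mm above the table, from x = -44 mm to the back rail (front face x = +34, 10 mm thick, top 40 mm above the table, four 14 mm bolt holes 52 mm apart, for rows of one to four boxes)
- stand_corner (a point): Reference corner on the stand's floor, at x = +34, y = -124 mm of the stand: the back rail's face meets the inner face of the fixed right end (10 mm thick, top 40 mm above the table). A box home in this corner has its origin at x = 8, y = -98 mm of the stand, the next one at x = 8, y = -46 mm
- end_stop (a joint): Sliding wooden end stop, the left end of the row: 0 m parked at the four-box hole, grows towards the boxes up to 0.170 with the bolt drawn (3 mm play with it shot). Meets a tight row of two at about 0.1045; bolt and two-box hole are in line at 0.104, 3 mm of play either way. About 2 N of friction, stays where it is left
- stop_face (a point): Middle of the end stop's inner face (towards the boxes), 24 mm above the table. The stop's upright is 8 mm thick, top 40 mm above the table; a foot of 56 mm extends to the left behind it, 13 mm above the table, and carries the bolt
- bolt (a joint): Brass barrel bolt across the end stop's foot, rides with the stop: 0 m shot (tip 9 mm deep in a hole of the back rail), grows as it is drawn towards the open front, up to 0.016; clear of the rail above 0.010. About 1.5 N of friction, no spring, stays where it is left
- bolt_knob (a point): Top of the bolt's upright brass knob, 13 mm in diameter and 20 mm tall (37 to 57 mm above the table, on a thin neck), 40 mm left of the stop's inner face, so about 25 mm clear of the upright. The rest of the bolt lies below 33 mm. There is room for a finger on either side of the knob
- loupe: Small folding loupe, 35 x 29 x 14 mm, bystander; origin at the centre of its underside
- glass_dish: White glass dish, 82 mm across and 22 mm high, bystander; origin at the centre of its underside
- tweezers: Steel tweezers, 138 mm long and 10 mm high, bystander; origin at the centre of the underside
Mind the look-alikes: they are no part of the job. Leave any purple look-alike of the ring_box_1 alone.

How it is judged:
On the way, in this order (a step that is already met when the one before it is completed fails the run):
1. one ring box stands home in the corner of the back rail and the right end, upright, clasp to the front (((x of ring_box_0 in the frame of stand between 0.0045 and 0.012 m and y of ring_box_0 in the frame of stand between -0.103 and -0.0945 m and z of ring_box_0 in the frame of stand below 0.012 m and angle between ring_box_0's own z axis and vertical below 0.06 rad and angle between the x axis of ring_box_0 and the x axis of stand, either way round below 0.08 rad and x of ring_box_0_clasp in the frame of stand below -0.01 m) or (x of ring_box_1 in the frame of stand between 0.0045 and 0.012 m and y of ring_box_1 in the frame of stand between -0.103 and -0.0945 m and z of ring_box_1 in the frame of stand below 0.012 m and angle between ring_box_1's own z axis and vertical below 0.06 rad and angle between the x axis of ring_box_1 and the x axis of stand, either way round below 0.08 rad and x of ring_box_1_clasp in the frame of stand below -0.01 m))), for 0.2 s.
2. the other box stands tight beside it, both flush on the back rail, the end stop still parked (((x of ring_box_0 in the frame of stand between 0.0045 and 0.012 m and y of ring_box_0 in the frame of stand between -0.103 and -0.0945 m and z of each of ring_box_0, ring_box_1 in the frame of stand below 0.012 m and angle between each of ring_box_0, ring_box_1's own z axis and vertical below 0.06 rad and angle between the x axis of each of ring_box_0, ring_box_1 and the x axis of stand, either way round below 0.08 rad and x of each of ring_box_0_clasp, ring_box_1_clasp in the frame of stand below -0.01 m and x of ring_box_1 in the frame of stand between 0.0045 and 0.012 m and y of ring_box_1 in the frame of stand between -0.053 and -0.0405 m) or (x of ring_box_1 in the frame of stand between 0.0045 and 0.012 m and y of ring_box_1 in the frame of stand between -0.103 and -0.0945 m and z of each of ring_box_1, ring_box_0 in the frame of stand below 0.012 m and angle between each of ring_box_1, ring_box_0's own z axis and vertical below 0.06 rad and angle between the x axis of each of ring_box_1, ring_box_0 and the x axis of stand, either way round below 0.08 rad and x of each of ring_box_1_clasp, ring_box_0_clasp in the frame of stand below -0.01 m and x of ring_box_0 in the frame of stand between 0.0045 and 0.012 m and y of ring_box_0 in the frame of stand between -0.053 and -0.0405 m)) and value of joint end_stop below 0.02 m), for 0.2 s.
3. the bolt is drawn clear of the back rail (value of joint bolt above 0.01 m), for 0.1 s.
4. the end stop is slid up against the row (value of joint end_stop above 0.0995 m), for 0.1 s.
At the end, for the whole second after the job is handed in: Both boxes upright, clasps to the front, flush on the back rail (3.5 mm, 0.08 rad), one within 3.5 mm of the right end, the other beside it (gaps in the row under 5.5 mm in all); end stop within 5 mm of a tight row, bolt less than 4 mm drawn; boxes at rest (((x of ring_box_0 in the frame of stand between 0.0045 and 0.012 m and y of ring_box_0 in the frame of stand between -0.103 and -0.0945 m and z of each of ring_box_0, ring_box_1 in the frame of stand below 0.012 m and angle between each of ring_box_0, ring_box_1's own z axis and vertical below 0.06 rad and angle between the x axis of each of ring_box_0, ring_box_1 and the x axis of stand, either way round below 0.08 rad and x of each of ring_box_0_clasp, ring_box_1_clasp in the frame of stand below -0.01 m and x of ring_box_1 in the frame of stand between 0.0045 and 0.012 m and y of ring_box_1 in the frame of stand between -0.053 and -0.0405 m) or (x of ring_box_1 in the frame of stand between 0.0045 and 0.012 m and y of ring_box_1 in the frame of stand between -0.103 and -0.0945 m and z of each of ring_box_1, ring_box_0 in the frame of stand below 0.012 m and angle between each of ring_box_1, ring_box_0's own z axis and vertical below 0.06 rad and angle between the x axis of each of ring_box_1, ring_box_0 and the x axis of stand, either way round below 0.08 rad and x of each of ring_box_1_clasp, ring_box_0_clasp in the frame of stand below -0.01 m and x of ring_box_0 in the frame of stand between 0.0045 and 0.012 m and y of ring_box_0 in the frame of stand between -0.053 and -0.0405 m)) and value of joint end_stop above 0.0995 m and value of joint bolt below 0.004 m and linear speed of each of ring_box_0, ring_box_1 below 0.02 m/s); the robot touches nothing.
It fails at once if the loupe is moved by more than 3 cm (distance of loupe from where it was at the start of the episode above 0.03 m).
It fails at once if the glass dish is moved by more than 3 cm (distance of glass_dish from where it was at the start of the episode above 0.03 m).
It fails at once if the tweezers is moved by more than 3 cm (distance of tweezers from where it was at the start of the episode above 0.03 m).
It fails at once if a ring box is tipped over (angle between ring_box_0's own z axis and vertical above 0.6 rad).
It fails at once if a ring box is tipped over (angle between ring_box_1's own z axis and vertical above 0.6 rad).
It also fails if it takes over 72 s, if anything falls off the work surface, if the arm or the gripper's body presses on something with over 40 N, if the wrist force passes 120 N, or if a joint passes its speed limit or range.

### The arm

A 6-joint arm with a two-finger parallel gripper is mounted at the origin on a cart in front of the work surface, level with it; the furniture and walls round the work are solid. World frame = base frame: x ahead of the robot, y to its left, z up, the work surface at z = 0. Lengths are in m, angles in rad, forces in N, time in s.
With the tool pointing down it reaches from about 0.35 to 0.8 m from the base axis. Payload 7.3 kg.
Tool frame: the origin (TCP) lies between the finger pads; the fingertips stand 25 mm ahead of it and the grasp point (between the pads) lies 6 mm ahead of it (r.tip_extent is the distance from the TCP to the fingertips, in m); z points along the fingers, y is the direction in which the jaws open and shut (so a half turn about z gives the same grasp; the last joint's range is limited). The gripper opens to 85 mm and grips with 20 to 120 N. Pads are 22 mm wide; open, the fingers measure 114 mm over their backs; the gripper's body (76 mm by 85 mm) begins 54 mm behind the grasp point. The pads swing forward as they close: fully open they stand 13 mm farther back than shut.
Start: joints at [-1.352, 0.342, 1.524, -0, 1.275, -0.146], TCP at [0.187, -0.49, 0.256] pointing down, gripper open.
Joint ranges: [-2.53, 2.53], [-0.77, 2.02], [0.04, 2.7], [-1, 4.14], [0.28, 2.66], [-3.11, 3.11]. Speed limits (rad/s): [2.57, 2.57, 3.14, 3.14, 3.14, 3.14].

### API

Orientations are given as a unit quaternion [x, y, z, w].
In Python, from workcell import r, command_gripper, optics gives the robot as it stands. The module is installed in compiled form; this text tells all that it offers. Calls block until the motion is done:
- r.reach(position, orientation): joint-space move of the TCP to a pose.
- r.move_straight(position, orientation=None, speed=0.15, max_force=None): straight line of the TCP; orientation=None keeps the orientation; speed is the mean speed in m/s. With max_force (N) it stops when the force on the tool has changed by that much, and returns True; else False.
- r.movej(angles): joint-space move.
- command_gripper(opening, force=None): finger opening in m; force is the grip in N (None keeps the last); returns when the fingers have stopped.
- r.hold(seconds).
- r.solve_ik(position, orientation): joint angles nearest the present ones, or None.
- r.read_state(): the state.
- optics.get_image(name): name is "scene" or "top"; returns (picture, depth): 400x640x3 uint8, red, green, blue; 400x640 float32, m along the optical axis (not along the pixel's ray), 0 where there is no reading.
- optics.camera_model(name): a dict with "K" (3x3 intrinsics, pixels), "k1" (the pictures are not rectified: a ray, as slopes to the right and down, at radius r is drawn at 1 + k1 r^2 times it, then the intrinsics apply), "R" (3x3) and "t" (3): a world point X has camera coordinates R X + t. Camera axes: x right, y down, z forward; pixel columns grow to the right and rows downward; lengths in m; the calibration is good to about 2 mm. A picture is of the moment at which its call begins. camera_model takes no time and is no camera call.
A pose or a line that the arm cannot do raises r.PlanningError and nothing moves.
- r.finish_job(): hands the job in, once; it reports no verdict.
The state is a dict: "time_s": time; "joint_positions": joint angles; "dq": joint speeds; "tau": joint torques, N m; "eef_pos": TCP position; "eef_rot": TCP orientation; "contact_force": force on the tool from outside, world axes, zero at the start; "torque": the same for the moment, N m; "grip_width": finger opening in m.
Only numpy, scipy, OpenCV 4.12 (cv2) and the standard library are available. Lean on these libraries where they do the work, as an engineer would, in place of code of your own. Each camera call takes 0.05 s, during which the arm holds its last target.

## Working session

There is one attempt and no reset: what is moved stays moved. The work goes in short steps, each a Python script; the robot and the scene stay as the last script left them, time stands still between calls to the robot, and variables do not carry over. Pictures are saved under pics/ and viewed, and the job is handed in when it is done.

```bash
mkdir -p pics; ls; python3 - <<'E'
from workcell import r, command_gripper, optics
import cv2,numpy as np
for n in ("scene","top"):
    im,d=optics.get_image(n)
    cv2.imwrite(f"pics/{n}0.png",im[:,:,::-1]); np.savez(f"{n}0.npz",im=im,d=d)
    c=optics.camera_model(n); print(n,c, (d>0).mean())
print(r.read_state()); print(r.tip_extent)
E
```

```text
pics
scene {'K': array([[519.82111619,   0.        , 317.2820952 ],
       [  0.        , 519.82111619, 201.92508258],
       [  0.        ,   0.        ,   1.        ]]), 'k1': -0.13685315964584804, 'R': array([[ 0.73995733, -0.67250895, -0.01395923],
       [-0.37839373, -0.39900737, -0.83523128],
       [ 0.55613068,  0.6233176 , -0.5497216 ]]), 't': array([-0.33988538,  0.28641323,  0.93539582])} 0.995859375
top {'K': array([[420.39213381,   0.        , 321.55307102],
       [  0.        , 420.39213381, 199.89535281],
       [  0.        ,   0.        ,   1.        ]]), 'k1': -0.0992198303584528, 'R': array([[ 0.0228491 , -0.99957825,  0.01792303],
       [-0.99796893, -0.02387131, -0.05906077],
       [ 0.05946371, -0.01653714, -0.99809348]]), 't': array([0.03551762, 0.50942185, 1.09068858])} 0.99601171875
{'time_s': 0.1, 'joint_positions': array([-1.35199783e+00,  3.42660721e-01,  1.52493520e+00,  1.69713308e-05,
        1.27540070e+00, -1.46031055e-01]), 'dq': array([-0.00095591, -0.00078922, -0.00284701,  0.00046782, -0.00090607,
        0.00040658]), 'tau': array([ 1.85467725e-03, -4.34447551e+01, -2.46491843e+01, -4.64931031e-05,
        4.65582940e-03, -9.70325473e-07]), 'eef_pos': array([ 0.18725275, -0.49011917,  0.25568666]), 'eef_rot': array([ 9.83408715e-01,  1.81402333e-01, -1.74242873e-05, -7.01818749e-04]), 'contact_force': array([ 0.25399488, -0.1348992 ,  0.24680394]), 'torque': array([ 0.00348114,  0.04423265, -0.01786116]), 'grip_width': 0.0850713919333316}
0.025
```

View pics/scene0.png

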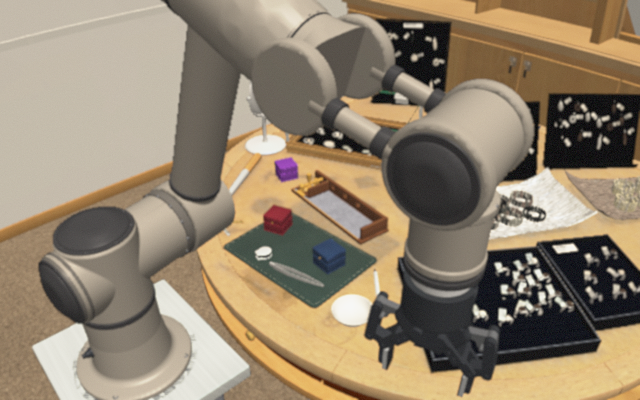

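View pics/top0.png

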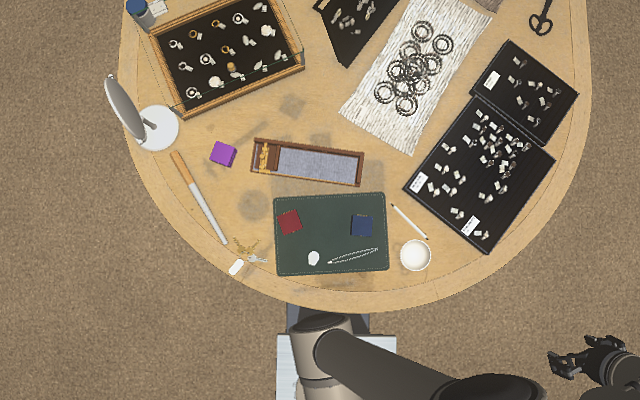

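The scene view shows burgundy at (278,219), navy at (329,256), the stand from (295,180) to (385,235), and the purple look-alike at (286,169). In the top view, burgundy is at (290,222), navy at (361,225), the stand spans about (252,140)–(363,185) with its stop and bolt at the left, the loupe is at (313,258), the tweezers at (355,257) and the dish at (415,255). I'll zoom in next.

```bash
cat > h.py <<'E'
import numpy as np,cv2
def ray(c,u,v):
    K=c["K"]; D=np.array([c["k1"],0,0,0,0.])
    p=cv2.undistortPoints(np.array([[[u,v]]],float),K,D,None,None,None) if False else cv2.undistortPointsIter(np.array([[[u,v]]],float),K,D,None,None,(3,100,1e-10))
    a=p[0,0]; R=np.array(c["R"]);t=np.array(c["t"])
    return -R.T@t, R.T@np.array([a[0],a[1],1.])
def onplane(c,u,v,z):
    o,d=ray(c,u,v); return o+d*(z-o[2])/d[2]
def tri(l):
    A=np.zeros((3,3));b=np.zeros(3)
    for c,u,v in l:
        o,d=ray(c,u,v); d=d/np.linalg.norm(d);P=np.eye(3)-np.outer(d,d);A+=P;b+=P@o
    X=np.linalg.solve(A,b)
    return X,[np.linalg.norm((np.eye(3)-np.outer(d/np.linalg.norm(d),d/np.linalg.norm(d)))@(X-o)) for o,d in [ray(*q) for q in l]]
def proj(c,X):
    p,_=cv2.projectPoints(np.array(X,float).reshape(-1,1,3),cv2.Rodrigues(np.array(c["R"]))[0],np.array(c["t"]),c["K"],np.array([c["k1"],0,0,0,0.]))
    return p[:,0]
E
python3 - <<'E'
import cv2
t=cv2.imread('pics/top0.png');s=cv2.imread('pics/scene0.png')
cv2.imwrite('pics/t0a.png',cv2.resize(t[130:280,240:440],None,fx=4,fy=4,interpolation=cv2.INTER_CUBIC))
cv2.imwrite('pics/s0a.png',cv2.resize(s[160:310,220:400],None,fx=4,fy=4,interpolation=cv2.INTER_CUBIC))
E
```

```text
(no output)
```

View pics/t0a.png

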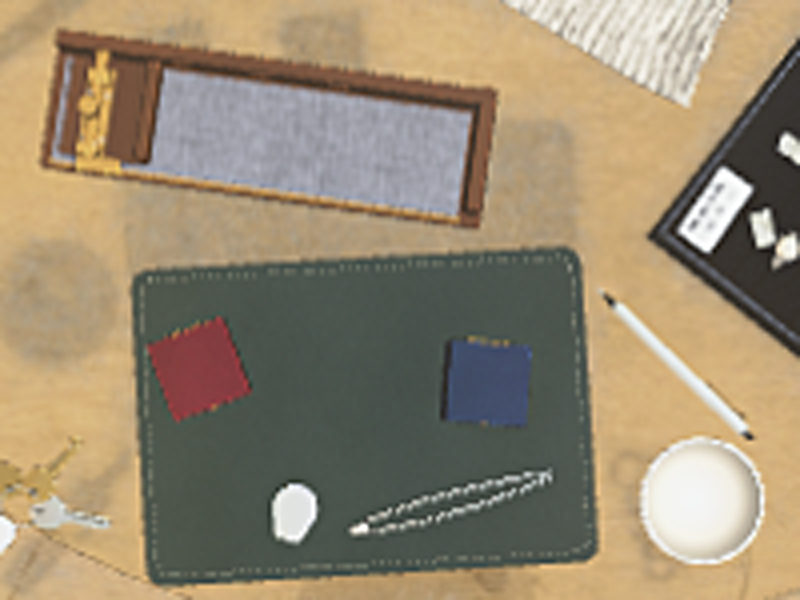

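View pics/s0a.png

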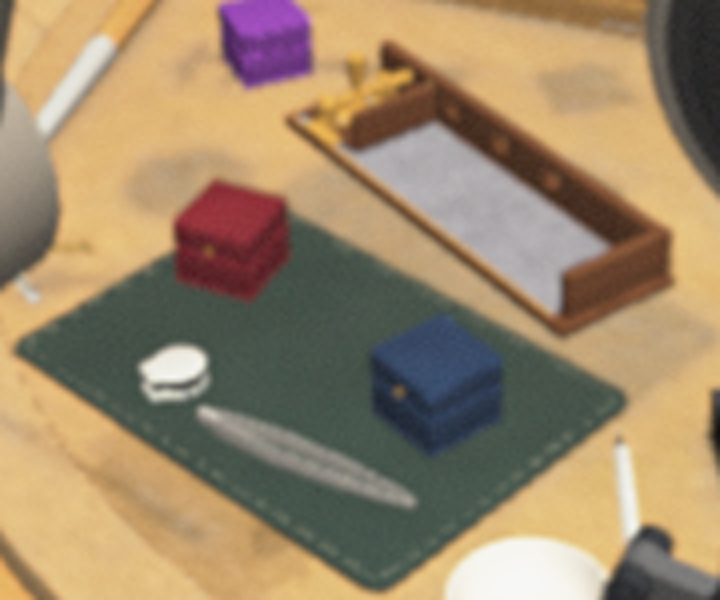

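Both clasps face the robot (-x), so neither box needs turning round. Next I'll measure the box tops and the stand's features from both views.

```bash
cat > m.py <<'E'
from workcell import optics
import cv2,numpy as np
from h import *
ct,cs=optics.camera_model("top"),optics.camera_model("scene")
t=np.load("top0.npz");s=np.load("scene0.npz")
def comp(m,x0,y0,x1,y1):
    q=np.zeros_like(m);q[y0:y1,x0:x1]=m[y0:y1,x0:x1]
    n,l,st,c=cv2.connectedComponentsWithStats(q.astype(np.uint8));i=1+np.argmax(st[1:,4]);return (l==i)
hsv=cv2.cvtColor(t["im"],cv2.COLOR_RGB2HSV).astype(int); H,S,V=hsv[...,0],hsv[...,1],hsv[...,2]
for nm,m,box in (("burg",((H>165)|(H<6))&(S>120)&(V>50),(270,195,320,240)),("navy",(H>100)&(H<130)&(S>80)&(V>70),(340,205,385,245))):
    c=comp(m,*box); cn=cv2.findContours(c.astype(np.uint8),0,cv2.CHAIN_APPROX_NONE)[0][0]
    P=np.array([onplane(ct,u,v,0.049)[:2] for u,v in cn[:,0].astype(float)])
    rc=cv2.minAreaRect((P*1000).astype(np.float32)); print(nm,rc,c.sum(),cv2.minAreaRect(cn))
    yx=np.argwhere(c); cc=yx.mean(0)[::-1]; print(" centroid",cc,onplane(ct,*cc,0.049))
    # depth-height of the top in the two cameras
    u,v=cc; 
    z=t["d"][int(v)-3:int(v)+4,int(u)-3:int(u)+4]; o,d=ray(ct,u,v); print(" depth z", (o+d*np.median(z))[2])
# depth cloud from top camera around stand
E
python3 m.py
python3 - <<'E'
import cv2
t=cv2.imread('pics/top0.png');s=cv2.imread('pics/scene0.png')
cv2.imwrite('pics/t0b.png',cv2.resize(t[132:192,245:370],None,fx=6,fy=6,interpolation=cv2.INTER_CUBIC))
cv2.imwrite('pics/s0b.png',cv2.resize(s[165:250,285:395],None,fx=7,fy=7,interpolation=cv2.INTER_CUBIC))
E
```

```text
burg ((449.68292236328125, 128.78688049316406), (50.54288101196289, 51.36557388305664), 22.129018783569336) 397 ((289.21917724609375, 221.4178009033203), (19.896997451782227, 20.248119354248047), 69.44395446777344)
 centroid [289.34508816 221.67002519] [0.44909266 0.12847932 0.049     ]
 depth z 0.048658091405775705
navy ((444.39599609375, -55.764892578125), (50.56635284423828, 49.762298583984375), 87.49015808105469) 375 ((361.68804931640625, 225.17919921875), (19.75614356994629, 19.55658531188965), 3.814074993133545)
 centroid [361.65333333 225.45333333] [ 0.44367779 -0.05559745  0.049     ]
 depth z 0.0487293846110195
```

View pics/t0b.png

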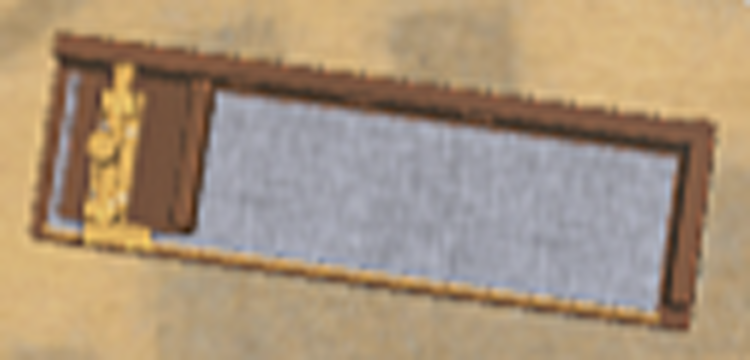

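View pics/s0b.png

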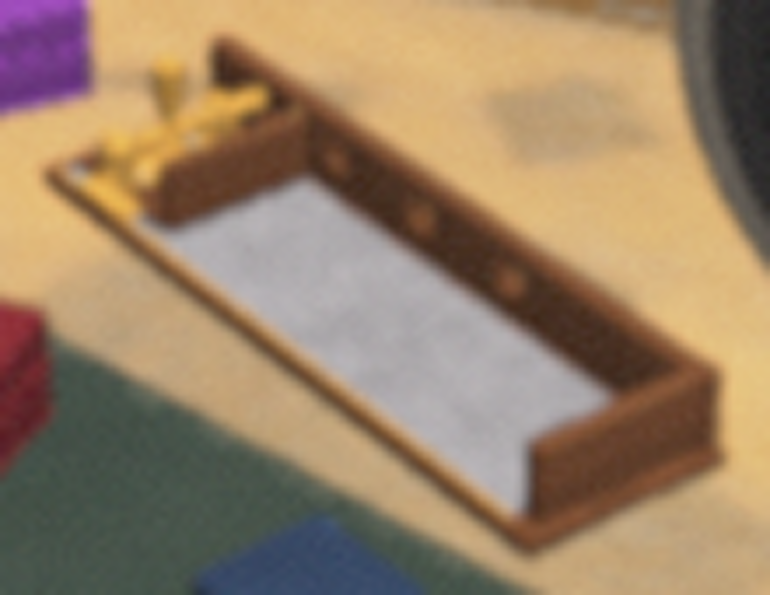

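In the enlarged views, the inner back-right corner of the stand is at about (690,147) in the top crop and (615,392) in the scene crop. The knob is near (102,145) in the top crop, with its top at (168,65) in the scene crop. I'll fit lines to the stand edges and cross-check them in the second view.

```bash
cat > m2.py <<'E'
exec(open("m.py").read().split("hsv=")[0])
hsv=cv2.cvtColor(t["im"],cv2.COLOR_RGB2HSV).astype(int)
V=cv2.cvtColor(t["im"],cv2.COLOR_RGB2GRAY).astype(float)
print("cam top",-ct["R"].T@ct["t"])
up=lambda x,y:((x+.5)/6-.5+245,(y+.5)/6-.5+132)
us=lambda x,y:((x+.5)/7-.5+285,(y+.5)/7-.5+165)
# rear edge: per column find strongest negative->dark transition going down
def edge(cols,lo,hi,axis,sgn):
    out=[]
    for c in cols:
        a,b=int(lo(c)),int(hi(c))
        p=V[a:b,c] if axis==0 else V[c,a:b]
        g=sgn*np.gradient(p); i=int(np.argmax(g)); 
        if 0<i<len(g)-1:
            den=g[i-1]-2*g[i]+g[i+1]; i=i+(0.5*(g[i-1]-g[i+1])/den if den else 0)
        out.append((c,a+i) if axis==0 else (a+i,c))
    return out
rear=edge(range(262,358,2),lambda c:137+(c-255)*.133-5,lambda c:137+(c-255)*.133+7,0,-1)
right=edge(range(157,183),lambda r:363-(r-152)*.12-6,lambda r:363-(r-152)*.12+7,1,1)
def fit(l,z):
    P=np.array([onplane(ct,*q,z)[:2] for q in l]); 
    vx,vy,x0,y0=cv2.fitLine(P.astype(np.float32),cv2.DIST_HUBER,0,1e-4,1e-4).ravel()
    d=(P-[x0,y0])@np.array([-vy,vx]); return np.array([x0,y0]),np.array([vx,vy]),np.median(abs(d))
p1,d1,e1=fit(rear,.04);p2,d2,e2=fit(right,.04)
if d1[1]<0:d1=-d1
if d2[0]<0:d2=-d2
print("rear",p1,np.degrees(np.arctan2(-d1[0],d1[1])),e1,"right",p2,np.degrees(np.arctan2(d2[1],d2[0])),e2)
psi=np.arctan2(-d1[0],d1[1])
X=np.array([np.cos(psi),np.sin(psi)]);Y=np.array([-X[1],X[0]])
k=np.linalg.solve(np.c_[d1,-d2],p2-p1);cor=p1+k[0]*d1
O=cor-.044*X+.134*Y
print("corner rear right",cor,"origin",O,"psi",np.degrees(psi))
W=lambda x,y,z:np.r_[O+x*X+y*Y,z]
S=[W(.034,-.124,.04),W(.034,-.124,.008),W(.044,-.134,.04),W(-.046,-.134,.0),W(-.044,-.134,.04),W(.044,.148,.04),W(.034,.0845,.04)]
print(proj(ct,S).round(1).tolist());print(proj(cs,S).round(1).tolist())
vt,vs=t["im"].copy(),s["im"].copy()
L=[W(x,y,z) for z in (.008,.04) for x,y in ((.034,-.124),(-.044,-.124),(-.044,.0845),(.034,.0845))]
L+=[W(.044,-.134,.04),W(.044,.148,.04)]
def draw(im,c,x0,y0,x1,y1,f):
    a=cv2.resize(im[y0:y1,x0:x1],None,fx=f,fy=f,interpolation=cv2.INTER_CUBIC)[:,:,::-1].copy()
    for u,v in proj(c,L): cv2.drawMarker(a,(int((u-x0+.5)*f),int((v-y0+.5)*f)),(0,255,0),cv2.MARKER_CROSS,12,1)
    return a
cv2.imwrite("pics/ft.png",draw(vt,ct,245,132,370,192,6));cv2.imwrite("pics/fs.png",draw(vs,cs,285,165,395,250,7))
# triangulated points
for n,a,b in (("inner floor corner?",(690,147),(618,393)),("rr top",(714,121),(716,373)),("knob top",(101,144),(168,64)),("rear left top",(57,34),(222,40))):
    q,e=tri([(ct,*up(*a)),(cs,*us(*b))]); dd=q[:2]-O; print(n,q.round(4),np.round(e,4),"stand",(dd@X).round(4),(dd@Y).round(4))
E
python3 m2.py
```

```text
cam top [0.44271924 0.06570008 1.11805942]
rear [0.6515329  0.09254596] -6.6435037 0.0004653373230689373 right [ 0.59246063 -0.05522665] -6.8052 0.00023851200633941908
corner rear right [ 0.63374746 -0.0601536 ] origin [0.6055455  0.07803705] psi -6.6435037
[[359.9, 155.4], [358.6, 157.4], [364.2, 152.2], [358.1, 187.7], [359.8, 185.6], [256.7, 137.1], [280.3, 144.2]]
[[382.6, 217.1], [381.9, 228.0], [388.6, 217.6], [358.7, 245.0], [359.9, 230.9], [319.0, 170.2], [330.0, 180.9]]
inner floor corner? [ 0.6158 -0.0415  0.0327] [0.0112 0.0112] stand 0.024 -0.1176
rr top [ 0.6337 -0.0574  0.0383] [0.0019 0.0019] stand 0.0436 -0.1312
knob top [0.6152 0.2041 0.056 ] [0.0003 0.0003] stand -0.005 0.1263
rear left top [0.6654 0.2281 0.0367] [0.0013 0.0013] stand 0.0421 0.156
```

View pics/ft.png

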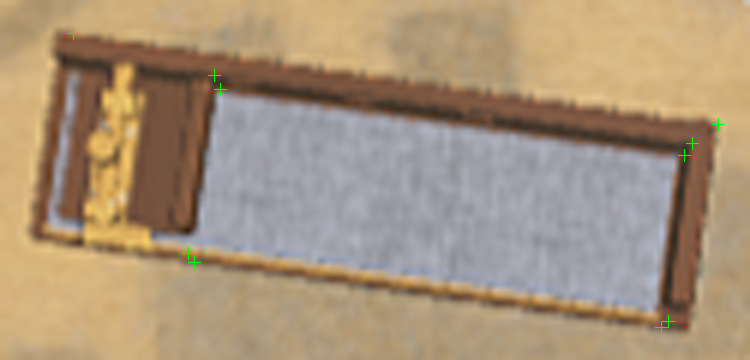

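View pics/fs.png

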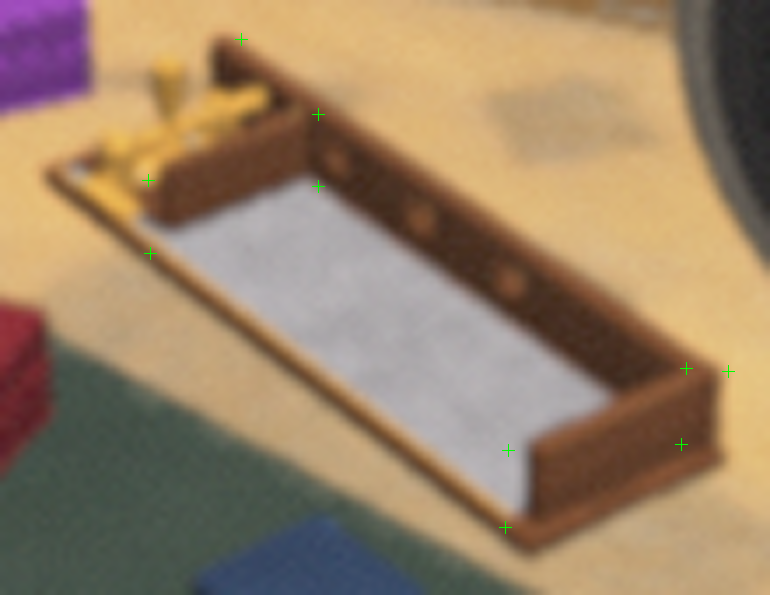

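```bash
cat >> h.py <<'E'
PSI=np.radians(-6.65); SX=np.array([np.cos(PSI),np.sin(PSI)]); SY=np.array([-SX[1],SX[0]])
O=np.array([0.6055455,0.07803705])+0.001*SY
def W(x,y,z): return np.r_[O+x*SX+y*SY,z]
def S(p): d=np.asarray(p)[:2]-O; return np.r_[d@SX,d@SY,p[2]]
def Q(a): return np.array([np.cos(a/2),np.sin(a/2),0,0])
def snap(name,tag,crop,f):
    from workcell import optics
    im,d=optics.get_image(name); x0,y0,x1,y1=crop
    np.savez(f"{tag}.npz",im=im,d=d)
    cv2.imwrite(f"pics/{tag}.png",cv2.resize(im[y0:y1,x0:x1,::-1],None,fx=f,fy=f,interpolation=cv2.INTER_CUBIC)); return im,d
E
python3 - <<'E'
from h import *
from workcell import r,optics
ct,cs=optics.camera_model("top"),optics.camera_model("scene")
us=lambda x,y:((x+.5)/4-.5+220,(y+.5)/4-.5+160)
for n,a,b in (("navy",(361.69,225.18),(437.5,358.5)),("burg",(289.22,221.42),(233.5,213))):
    q,e=tri([(ct,*a),(cs,*us(*b))]);print(n,q.round(4),np.round(e,4))
for p,a in ((W(.008,-.07,.041),PSI),(W(-.005,.1255,.06),PSI),(np.array([.4497,.1288,.037]),np.radians(22.1)),(np.array([.4444,-.0558,.037]),np.radians(-2.5)),(W(-.005,.1255,.061),PSI+np.pi/2)):
    print(p.round(3), r.solve_ik(p,Q(a)))
E
```

```text
navy [ 0.4441 -0.0558  0.0459] [0.0003 0.0003]
burg [0.45   0.1288 0.0462] [0.0003 0.0003]
[0.606 0.009 0.041] [-1.12340313e-01  7.20145714e-01  1.52715393e+00 -4.44089210e-16
  8.94293012e-01  1.57452041e+00]
[0.615 0.204 0.06 ] [ 2.02433480e-01  7.57403492e-01  1.37737544e+00 -4.44089210e-16
  1.00681372e+00  1.88929420e+00]
[0.45  0.129 0.037] [ 1.14886594e-01  5.52107391e-01  1.92947704e+00 -4.44089210e-16
  6.60008225e-01  1.29996516e+00]
[ 0.444 -0.056  0.037] [-2.96324880e-01  5.29345420e-01  1.98331174e+00 -4.44089210e-16
  6.28935491e-01  1.31810468e+00]
[0.615 0.204 0.061] [ 2.02433480e-01  7.56150533e-01  1.37672238e+00 -4.44089210e-16
  1.00871974e+00  3.18497875e-01]
```

The two-view tops give 46 mm against 48.7 mm from depth and 49 mm expected, which is within calibration error. Moving on to grasp the navy box.

```bash
python3 - <<'E'
from h import *
from workcell import r,command_gripper,optics
a=np.radians(-2.5); p=np.array([.4444,-.0558])
r.reach(np.r_[p,.13],Q(a))
print(r.read_state()["contact_force"].round(2))
print(r.move_straight(np.r_[p,.037],None,speed=.12,max_force=10))
command_gripper(0.045,30)
st=r.read_state();print(st["time_s"],st["grip_width"],st["eef_pos"],st["contact_force"])
r.move_straight(np.r_[p,.11],None,speed=.15)
st=r.read_state();print(st["time_s"],st["grip_width"],st["contact_force"])
snap("scene","g1",(220,130,400,290),4)
E
```

```text
[ 0.09  0.45 -0.25]
False
3.3167 0.051925499958235796 [ 0.44482519 -0.05589415  0.0376649 ] [-0.6004769   0.13852175  5.28499719]
3.95 0.05160363730185429 [-0.62620764 -0.71406844 -0.91199547]
```

View pics/g1.png

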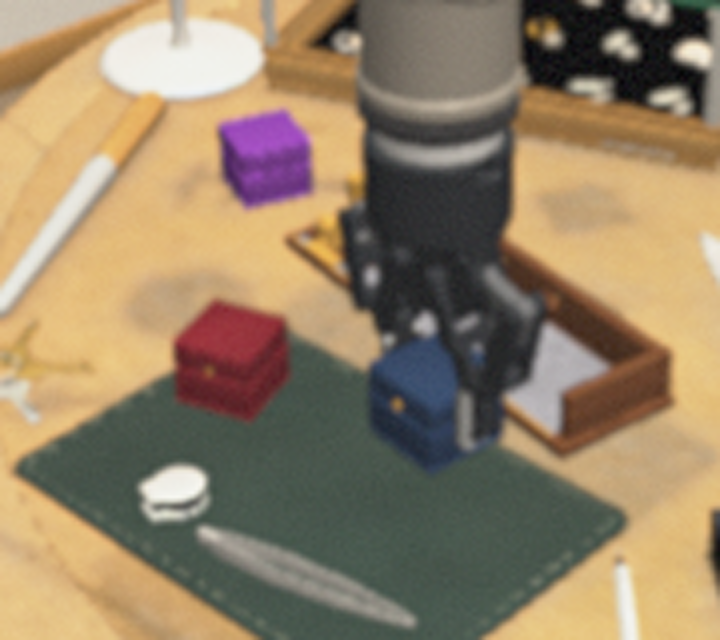

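The navy box is lifted and gripped at 51.6 mm, with the clasp at crop (398,405) facing the robot. Next I'll place it and seat it.

```bash
python3 - <<'E'
from h import *
from workcell import r,command_gripper,optics
def pr(*n):
    st=r.read_state();print(*n,round(st["time_s"],2),S(st["eef_pos"]).round(4),round(st["grip_width"],4),st["contact_force"].round(1))
q=Q(PSI)
r.reach(W(-.004,-.070,.11),q); pr("above")
print(r.move_straight(W(-.004,-.070,.0435),None,speed=.12,max_force=6)); pr("low")
print(r.move_straight(W(-.004,-.070,.040),None,speed=.03,max_force=5)); pr("down")
print(r.move_straight(W(.016,-.070,r.read_state()["eef_pos"][2]),None,speed=.04,max_force=6)); pr("rail")
command_gripper(.062); pr("rel")
snap("top","p1t",(245,132,370,242),6); snap("scene","p1s",(285,150,395,250),6)
E
```

```text
above 4.69 [-0.0051 -0.07    0.1084] 0.0516 [-0.8 -0.9 -1.2]
True
low 5.29 [-0.0061 -0.0709  0.0413] 0.0519 [-0.9  0.5  5. ]
False
down 5.54 [-0.0042 -0.0706  0.0413] 0.0517 [-2.6 -0.3  6.8]
True
rail 5.75 [-0.0037 -0.0706  0.0414] 0.0517 [-0.5  0.3  4.3]
rel 6.02 [-0.0047 -0.0702  0.0401] 0.0622 [ 0.1  0.5 -0.7]
```

View pics/p1t.png

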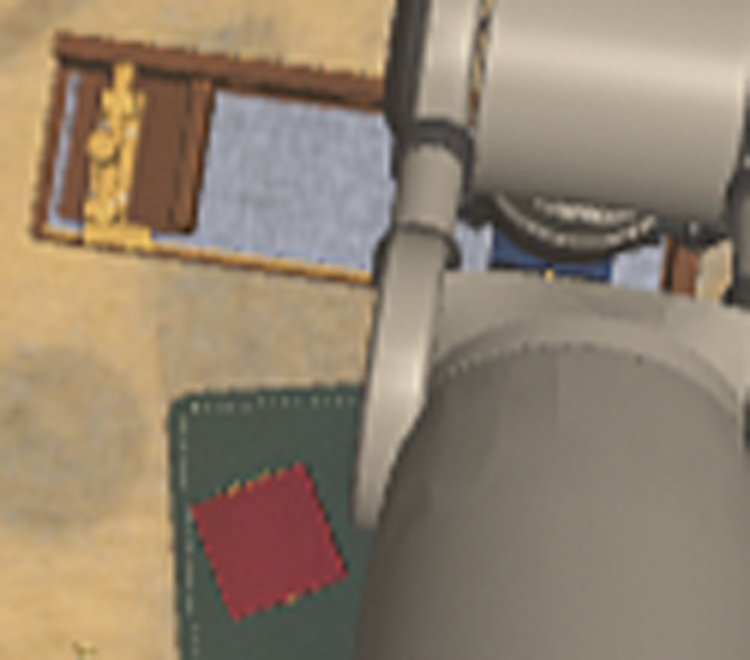

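View pics/p1s.png

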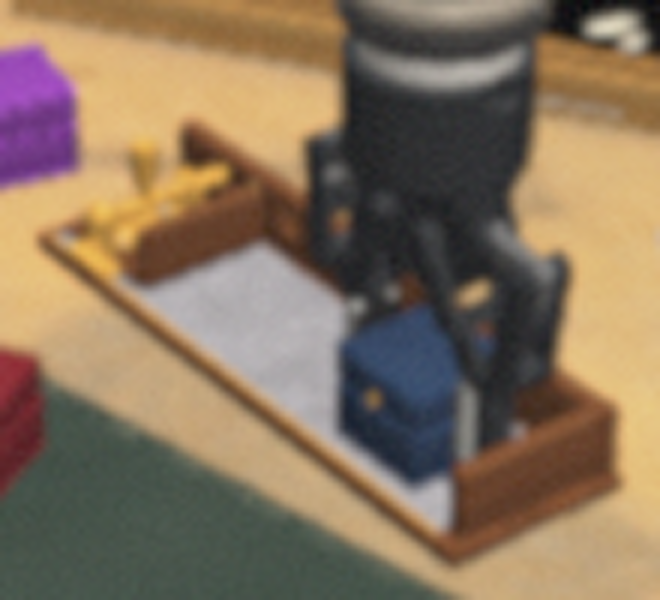

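The navy box stands upright on the floor of the stand. Its rail push stopped early on floor friction, so it is about 12 mm short of the rail. I'll seat it with pushes from the front and from the left.

```bash
cat >> h.py <<'E'
def pr(*n):
    from workcell import r
    st=r.read_state();print(*n,round(st["time_s"],2),S(st["eef_pos"]).round(4),round(st["grip_width"],4),st["contact_force"].round(1))
E
python3 - <<'E'
from h import *
from workcell import r,command_gripper,optics
z=.040
r.move_straight(W(-.004,-.070,.095),None,speed=.2)
r.move_straight(W(-.066,-.070,.095),None,speed=.2)
command_gripper(.024)
r.move_straight(W(-.066,-.070,z),None,speed=.15); pr("front")
print(r.move_straight(W(-.016,-.070,z),None,speed=.06,max_force=6)); pr("pushed x")
r.move_straight(W(-.060,-.060,z),None,speed=.2)
command_gripper(.0)
r.move_straight(W(-.056,-.005,z),None,speed=.2)
r.move_straight(W(.006,-.005,z),None,speed=.2); pr("left")
print(r.move_straight(W(.006,-.072,z),None,speed=.06,max_force=6)); pr("pushed y")
r.move_straight(W(.006,-.040,z),None,speed=.15)
r.move_straight(W(-.066,-.040,z),None,speed=.2)
command_gripper(.024)
r.move_straight(W(-.066,-.098,z),None,speed=.2)
print(r.move_straight(W(-.016,-.098,z),None,speed=.06,max_force=6)); pr("pushed x2")
r.move_straight(W(-.066,-.098,z),None,speed=.2)
r.move_straight(W(-.12,.06,.13),None,speed=.25)
snap("top","p2t",(245,132,370,242),6); snap("scene","p2s",(285,150,395,250),6)
pr()
E
```

```text
front 7.97 [-0.0658 -0.07    0.0402] 0.0241 [-0.1 -0.1 -0.3]
True
pushed x 8.58 [-0.0299 -0.07    0.0399] 0.0241 [0.4 1.3 0.3]
left 10.12 [ 0.0059 -0.0061  0.0395] 0.0002 [-0.4  0.3  0.3]
True
pushed y 10.95 [ 0.006  -0.0566  0.0404] -0.0 [-0.2  4.1  5.4]
True
pushed x2 13.04 [-0.0393 -0.0969  0.0397] 0.0239 [ 1.7  1.9 -0.2]
14.32 [-0.1199  0.0588  0.1292] 0.0238 [ 0.4 -1.  -0. ]
```

View pics/p2t.png

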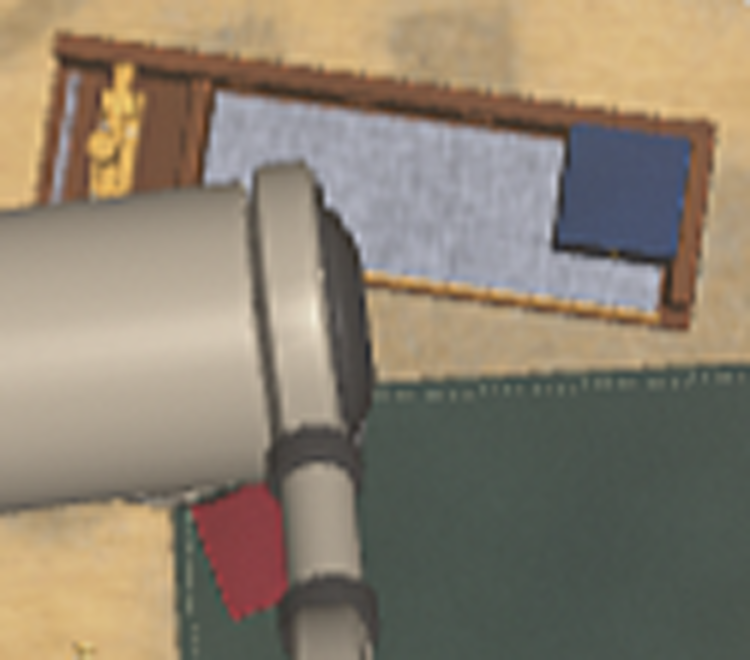

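View pics/p2s.png

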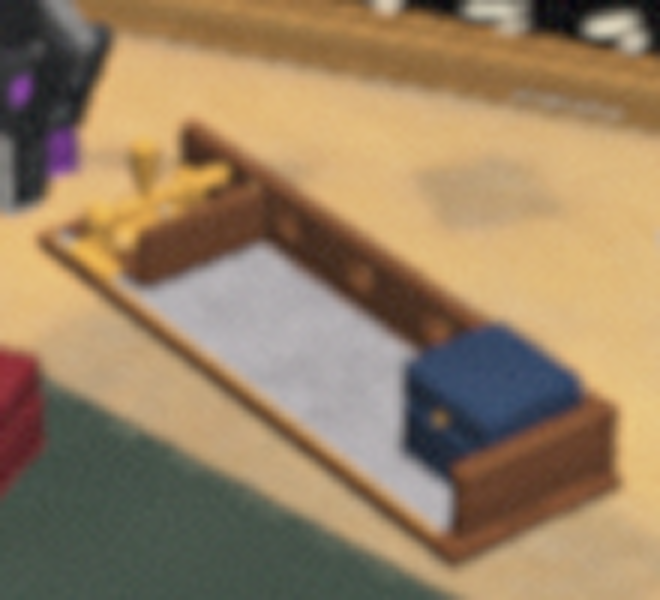

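In both views the navy box looks home in the corner. In the top crop its face spans about (562,125)–(690,255), with the clasp at the bottom (front). I'll measure it in the stand frame.

```bash
cat >> h.py <<'E'
def boxpose(tag,cam,col,roi,z):
    im=np.load(tag+".npz")["im"]; hsv=cv2.cvtColor(im,cv2.COLOR_RGB2HSV).astype(int);H,Sa,V=hsv[...,0],hsv[...,1],hsv[...,2]
    m=(((H>165)|(H<6))&(Sa>120)&(V>50)) if col=="b" else ((H>100)&(H<130)&(Sa>80)&(V>(70)))
    x0,y0,x1,y1=roi; k=np.zeros(m.shape,np.uint8);k[y0:y1,x0:x1]=m[y0:y1,x0:x1]
    n,l,st,c=cv2.connectedComponentsWithStats(k);i=1+np.argmax(st[1:,4])
    cn=max(cv2.findContours((l==i).astype(np.uint8),0,cv2.CHAIN_APPROX_NONE)[0],key=len)
    P=np.array([S(onplane(cam,u,v,z))[:2] for u,v in cn[:,0].astype(float)])*1000
    return cv2.minAreaRect(P.astype(np.float32))
E
python3 - <<'E'
from h import *
from workcell import optics
ct=optics.camera_model("top")
print(boxpose("p2t",ct,"n",(330,145,370,182),.053))
E
```

```text
((7.508975982666016, -97.7115478515625), (50.07693099975586, 47.48685073852539), 89.96194458007812)
```

Measured pose is x=7.5 mm, y=-97.7 mm and about 0° (targets 8 and -98), so the first box is home. Now the burgundy box.

```bash
python3 - <<'E'
from h import *
from workcell import r,command_gripper,optics
a=np.radians(22.1); p=np.array([.4497,.1288])
command_gripper(.085)
r.reach(np.r_[p,.12],Q(a))
print(r.move_straight(np.r_[p,.037],None,speed=.12,max_force=10))
command_gripper(0.045,30); pr("grip")
r.move_straight(np.r_[p,.12],None,speed=.15)
r.reach(W(-.008,-.016,.12),Q(PSI)); pr("above")
print(r.move_straight(W(-.008,-.016,.046),None,speed=.12,max_force=8)); 
print(r.move_straight(W(-.008,-.016,.039),None,speed=.02,max_force=2.5)); pr("down")
zz=r.read_state()["eef_pos"][2]+.0015
r.move_straight(W(-.008,-.016,zz),None,speed=.03)
print(r.move_straight(W(.016,-.016,zz),None,speed=.04,max_force=6)); pr("rail")
snap("scene","p3s",(285,150,395,250),6)
E
```

```text
False
grip 16.77 [-0.1602  0.0315  0.0377] 0.0516 [-1.3  0.8  5.7]
above 18.15 [-0.0092 -0.0161  0.1183] 0.0517 [-0.2 -0.2 -0.6]
False
True
down 19.26 [-0.0074 -0.0159  0.0412] 0.0516 [-0.4 -0.3  4.8]
True
rail 19.98 [ 0.0086 -0.016   0.0419] 0.0517 [ 0.   0.9 -0.9]
```

View pics/p3s.png

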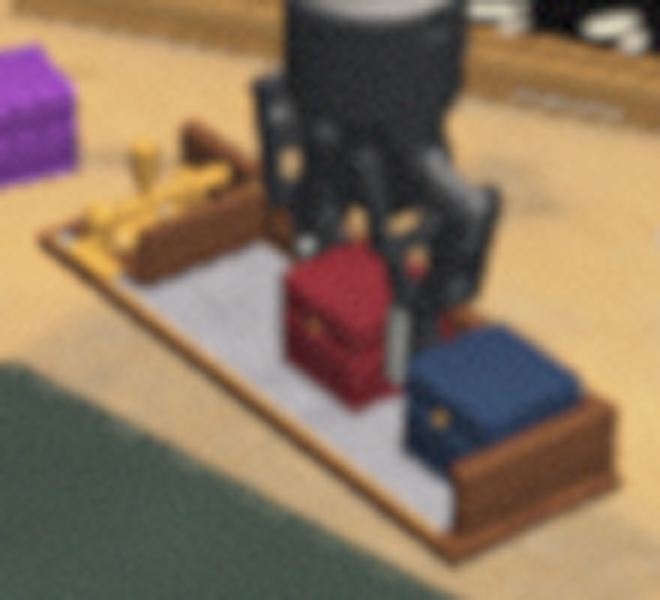

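The burgundy box is against the rail, with its clasp (crop (313,325)) to the front and a finger's gap to the navy box. I'll release it and push it tight.

```bash
python3 - <<'E'
from h import *
from workcell import r,command_gripper,optics
z=.040
r.move_straight(W(.008,-.016,.041),None,speed=.03)
command_gripper(.062); pr("rel")
r.move_straight(W(.004,-.016,.10),None,speed=.2)
command_gripper(.0)
r.move_straight(W(.004,.046,.09),None,speed=.2)
r.move_straight(W(.004,.046,z),None,speed=.15); pr("left")
print(r.move_straight(W(.004,-.020,z),None,speed=.06,max_force=8)); pr("pushed y")
r.move_straight(W(.004,.012,z),None,speed=.15)
r.move_straight(W(-.066,.012,z),None,speed=.2)
command_gripper(.024)
r.move_straight(W(-.066,-.046,z),None,speed=.2)
r.hold(.2)
print(r.move_straight(W(-.016,-.046,z),None,speed=.05,max_force=7)); pr("pushed x2")
r.move_straight(W(-.07,-.046,z),None,speed=.2)
r.move_straight(W(-.13,.06,.13),None,speed=.25)
snap("top","p4t",(245,132,370,242),6); snap("scene","p4s",(285,150,395,250),6)
ct=optics.camera_model("top")
print(boxpose("p4t",ct,"n",(330,145,370,182),.053))
print(boxpose("p4t",ct,"b",(315,140,350,178),.053))
E
```

```text
rel 20.54 [ 0.0079 -0.016   0.0408] 0.0621 [ 0.5  0.5 -0.2]
left 22.54 [0.0043 0.0453 0.0402] -0.0001 [-0.1 -0.2  0.9]
True
pushed y 23.36 [ 0.0047 -0.0046  0.0406] -0.0001 [0.4 4.3 3.1]
True
pushed x2 25.84 [-0.0299 -0.0461  0.0395] 0.024 [-1.1  0.2  1.7]
((7.508975982666016, -97.7115478515625), (50.07693099975586, 47.48685073852539), 89.96194458007812)
((6.335842132568359, -45.82440948486328), (55.404075622558594, 50.64940643310547), 0.46907493472099304)
```

View pics/p4t.png

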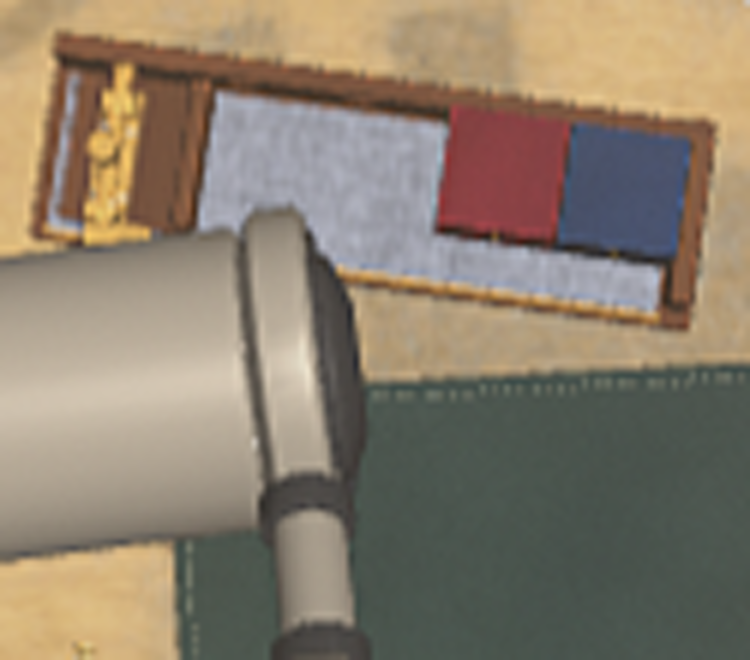

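View pics/p4s.png

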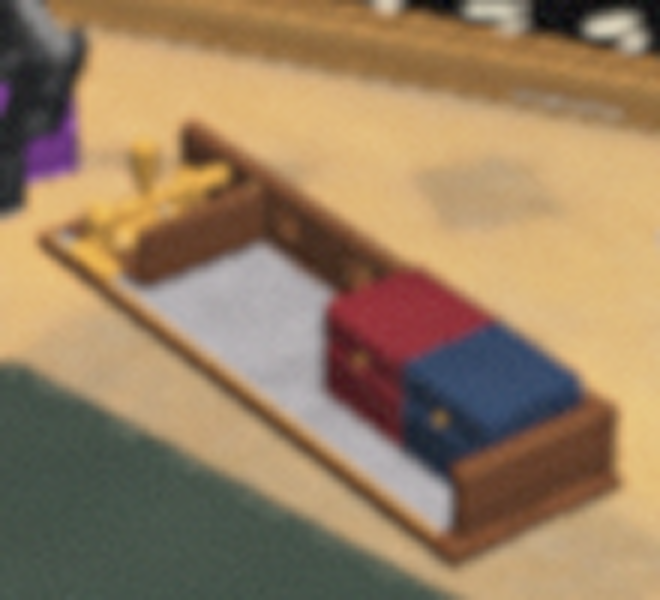

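Both boxes are flush and tight: navy (7.5, -97.7), burgundy (6.3, -45.8), with clasps to the front. Next is the bolt. The knob was triangulated at z=56 mm against 57 mm in the text, and the two rays miss each other by 0.3 mm.

```bash
python3 - <<'E'
from h import *
from workcell import r,command_gripper,optics
k=S([0.6152,0.2041,.056]); print(k)
r.reach(W(k[0],k[1],.11),Q(PSI))
print(r.move_straight(W(k[0],k[1],.0625),None,speed=.08,max_force=5)); pr("at knob")
snap("scene","k1",(270,140,370,230),7)
command_gripper(.006,40); pr("gripped")
print(r.move_straight(W(k[0]-.014,k[1],.0625),None,speed=.03,max_force=15)); pr("drawn")
snap("scene","k2",(270,140,370,230),7)
E
```

```text
[-0.00500905  0.12533284  0.056     ]
False
at knob 28.42 [-0.0048  0.1254  0.0626] 0.0242 [ 0.  -0.2  0.2]
gripped 28.72 [-0.0046  0.1255  0.0632] 0.0113 [0.7 0.4 2.8]
False
drawn 29.33 [-0.0192  0.1255  0.0631] 0.0112 [-0.6 -0.3  6.6]
```

View pics/k1.png

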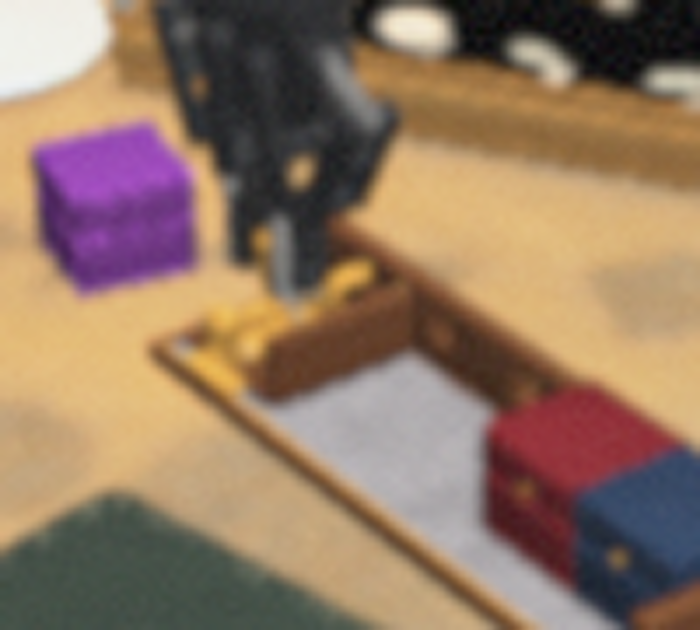

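View pics/k2.png

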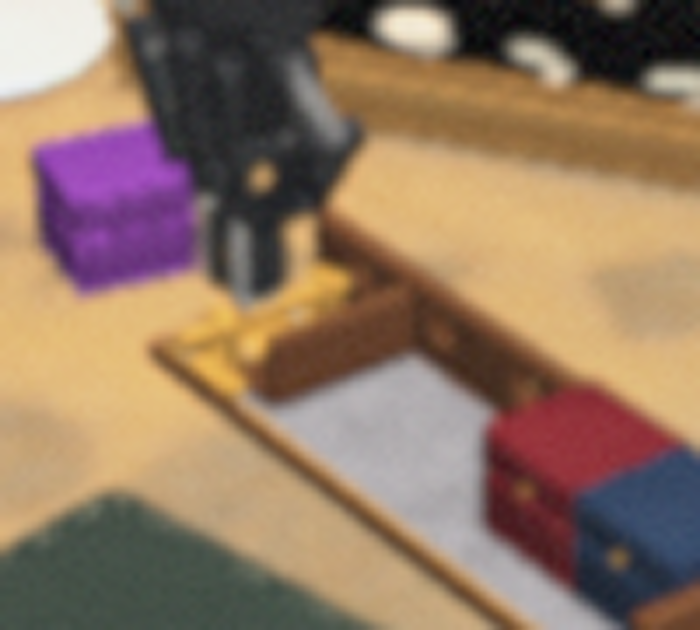

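The bolt moved with the gripper: the rod's end went from crop (365,275) to (345,280). Now I'll slide the stop up to the row.

```bash
python3 - <<'E'
from h import *
from workcell import r,command_gripper,optics
y0=.1253;x=-.0195
print(r.move_straight(W(x,y0-.095,.0625),None,speed=.10,max_force=20)); pr("slid")
print(r.move_straight(W(x,y0-.108,.0625),None,speed=.03,max_force=7)); pr("contact")
snap("scene","k3",(270,140,370,230),7)
snap("top","k3t",(245,132,370,232),6)
E
```

```text
False
slid 30.48 [-0.0193  0.0299  0.0631] 0.0109 [ 0.6 -1.3  6.4]
True
contact 30.87 [-0.0193  0.0212  0.0632] 0.0112 [0.6 3.4 4.2]
```

View pics/k3.png

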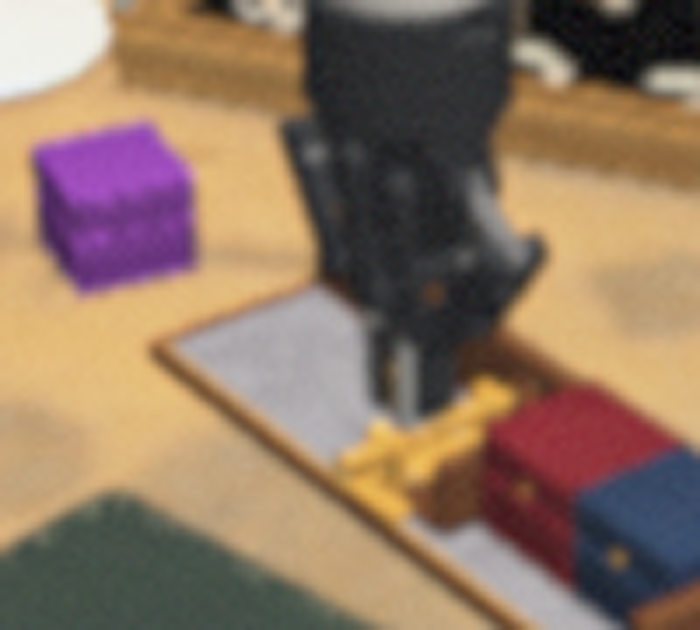

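View pics/k3t.png

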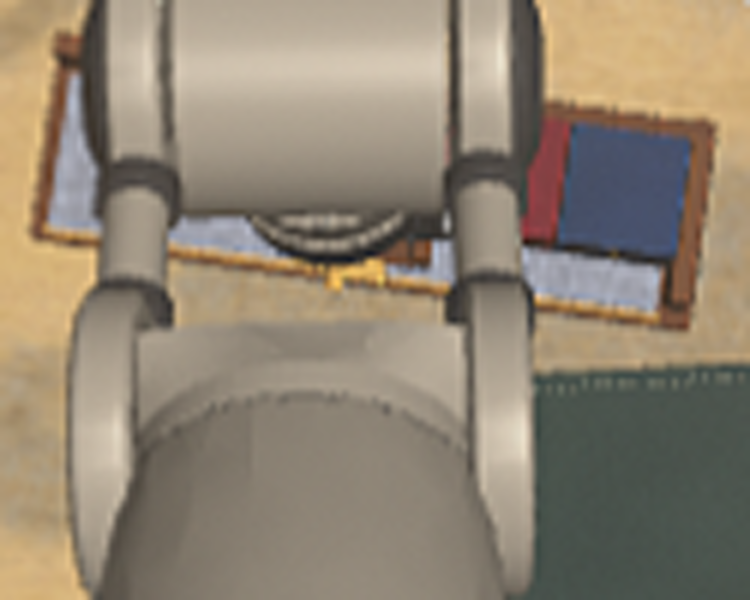

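The stop travelled 104.3 mm before meeting the row (about 104.5 expected). Now I'll shoot the bolt.

```bash
python3 - <<'E'
from h import *
from workcell import r,command_gripper,optics
y=S(r.read_state()["eef_pos"])[1]
print(r.move_straight(W(-.003,y,.0625),None,speed=.03,max_force=9)); pr("shot")
command_gripper(.024); pr("released")
r.move_straight(W(-.005,y,.12),None,speed=.15)
r.move_straight(W(-.14,.06,.15),None,speed=.25)
snap("scene","k4",(270,140,370,230),7)
snap("top","k4t",(245,132,370,232),6); pr()
E
```

```text
False
shot 31.64 [-0.0032  0.0213  0.0631] 0.0111 [-1.7  1.6  9.2]
released 31.93 [-0.0033  0.021   0.0619] 0.0241 [ 0.6  0.7 -0.2]
33.28 [-0.1387  0.0596  0.1494] 0.0243 [ 0.6 -0.5  1.2]
```

View pics/k4.png

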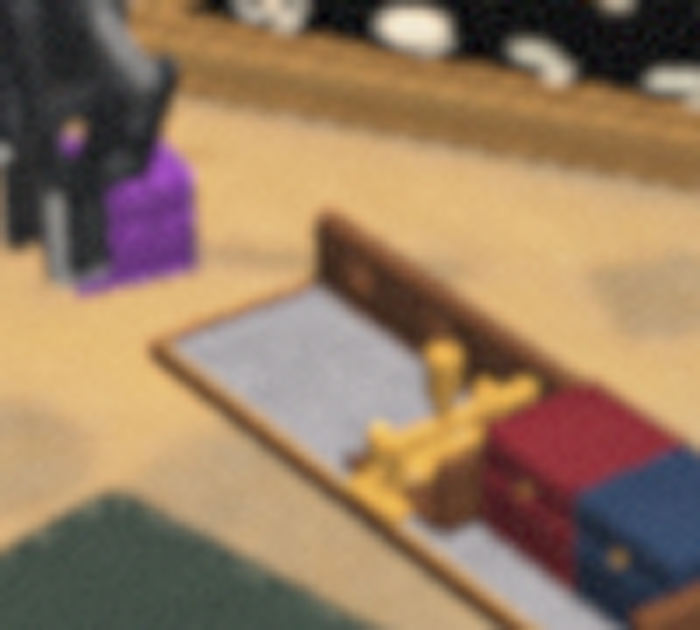

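View pics/k4t.png

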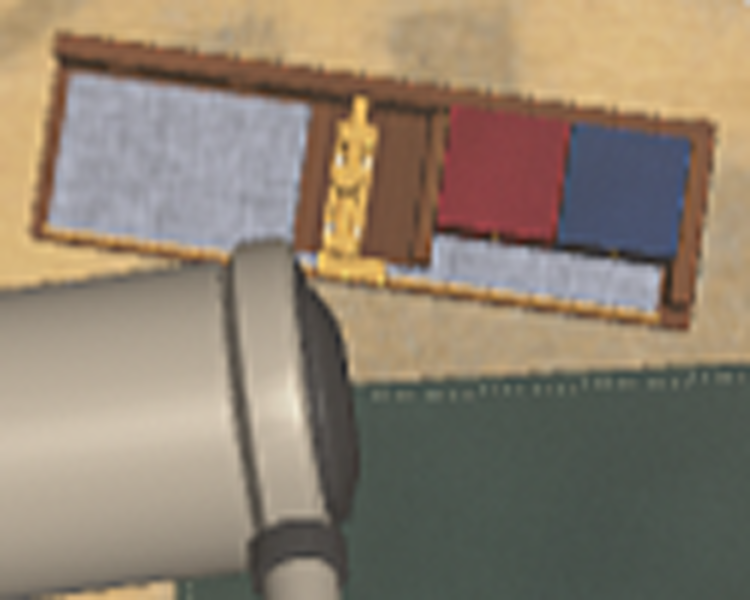

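The stop stands against the burgundy box and the bolt runs toward the rail. The knob top is at (445,350) in the scene crop. I'll measure how far the bolt is still drawn by comparing the knob with its starting position.

```bash
python3 - <<'E'
from h import *
from workcell import optics
ct,cs=optics.camera_model("top"),optics.camera_model("scene")
def knob(f,y0,y1,x0,x1):
    im=np.load(f)["im"][y0:y1,x0:x1]; h=cv2.cvtColor(im,cv2.COLOR_RGB2HSV).astype(int)
    b=(h[...,1]>125)&(h[...,2]>120)&(h[...,0]>14)&(h[...,0]<26)
    return im,b
for f,(X,Y) in (("scene0.npz",(308,174)),("k4.npz",(333,190))):
    im,b=knob(f,Y-6,Y+10,X-8,X+9)
    print(f);print("\n".join("".join("#" if q else "." for q in r) for r in b))
    cv2.imwrite("pics/kn_%s.png"%f[:2],cv2.resize(np.load(f)["im"][Y-15:Y+25,X-20:X+20,::-1],None,fx=12,fy=12,interpolation=cv2.INTER_CUBIC))
a=cv2.imread("pics/kn_sc.png");b=cv2.imread("pics/kn_k4.png");cv2.imwrite("pics/kn2.png",np.hstack([a,b])[:, :800] if a.shape[1]*2<=800 else cv2.resize(np.hstack([a,b]),(800,400)))
t0=np.load("top0.npz")["im"][130:190,245:370,::-1];t1=np.load("k4t.npz")["im"][130:190,245:370,::-1]
cv2.imwrite("pics/kt2.png",np.hstack([cv2.resize(t0[5:55,0:45],None,fx=8,fy=8,interpolation=cv2.INTER_CUBIC),cv2.resize(t1[5:55,40:85],None,fx=8,fy=8,interpolation=cv2.INTER_CUBIC)]))
E
```

```text
scene0.npz
.................
.................
...............#.
...............#.
.........#.....#.
.......####......
......######.....
.......#####.....
.......#####.....
.......#####..###
.......####...###
.......#####.####
.......##########
.......##########
......###########
#################
k4.npz
.............#...
.................
.................
.................
.......###.......
......#####......
.....######......
......#####......
......#####......
.......####......
.......####..####
.......####.#####
.......###..#####
.......##...#####
........#########
.......#########.
```

View pics/kn2.png

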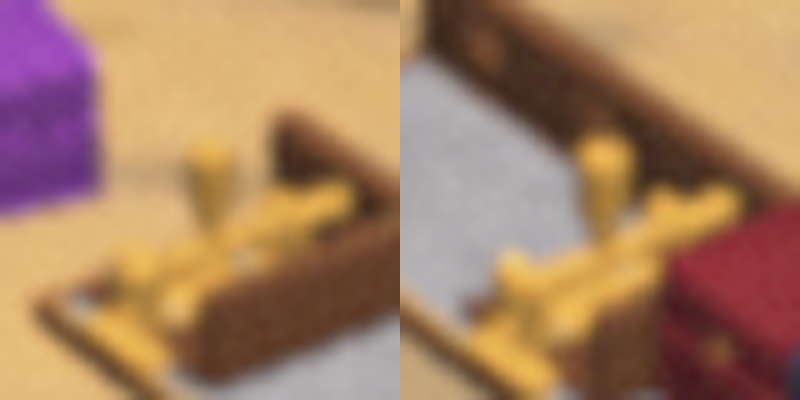

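View pics/kt2.png

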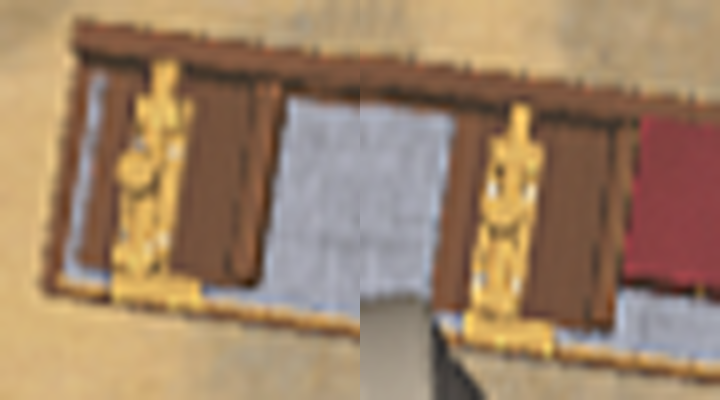

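```bash
python3 - <<'E'
from h import *
from workcell import optics
cs=optics.camera_model("scene")
for u,v in ((308.6,174.2),(333,190.2)): print(S(onplane(cs,u,v,.055)))
# pixel effect of 4 mm drawn
k=W(-.005,.021,.057); print(proj(cs,[k,W(-.009,.021,.057)]))
ct=optics.camera_model("top"); print(boxpose("k4t",ct,"n",(330,145,370,182),.053),boxpose("k4t",ct,"b",(315,140,350,178),.053))
E
```

```text
[-0.00569103  0.12483665  0.055     ]
[-0.002145    0.02255196  0.055     ]
[[332.46601432 190.1496497 ]
 [331.1890901  190.6590464 ]]
((7.510246276855469, -97.67276763916016), (50.147212982177734, 47.49232482910156), 89.94772338867188) ((6.277862548828125, -45.755435943603516), (51.015472412109375, 55.09632110595703), 89.93917083740234)
```

By image, the knob is back at or past its shot position. As a positive check, I'll press it home from the front with closed fingers. The contact position will also show how deep the bolt sits.

```bash
python3 - <<'E'
from h import *
from workcell import r,command_gripper,optics
command_gripper(0.0)
r.reach(W(-.06,.021,.11),Q(PSI))
r.move_straight(W(-.045,.021,.0645),None,speed=.12); r.hold(.2); pr("front")
print(r.move_straight(W(-.010,.021,.0645),None,speed=.03,max_force=5)); pr("contact")
r.move_straight(W(-.05,.021,.0645),None,speed=.12)
r.move_straight(W(-.15,.06,.15),None,speed=.25)
snap("scene","k5",(220,130,400,290),4); snap("top","k5t",(245,132,445,282),4)
ct=optics.camera_model("top"); print(boxpose("k5t",ct,"n",(330,145,370,182),.053),boxpose("k5t",ct,"b",(315,140,350,178),.053))
E
```

```text
front 34.87 [-0.0448  0.0212  0.0654] -0.0003 [-0.1  0.8  0.1]
True
contact 35.67 [-0.0219  0.021   0.0638] 0.0003 [-0.8  0.3  0.1]
((7.510246276855469, -97.67276763916016), (50.147212982177734, 47.49232482910156), 89.94772338867188) ((6.277862548828125, -45.755435943603516), (51.015472412109375, 55.09632110595703), 89.93917083740234)
```

View pics/k5.png

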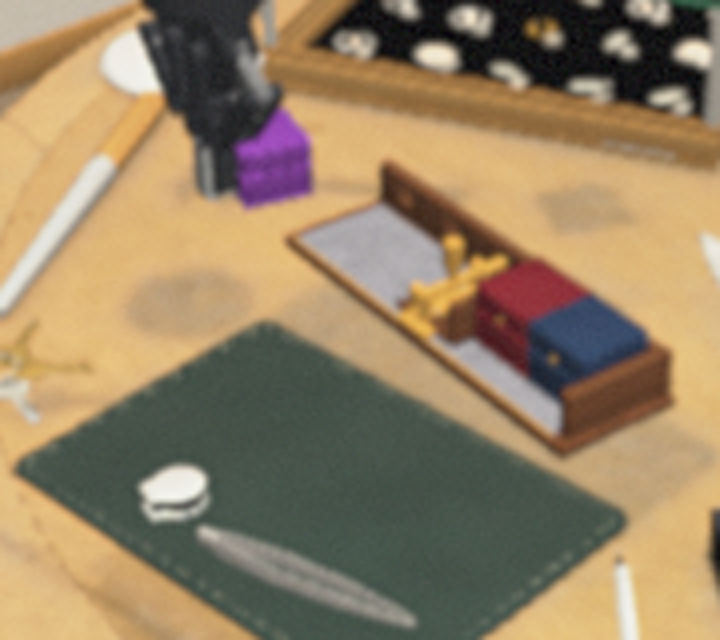

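View pics/k5t.png

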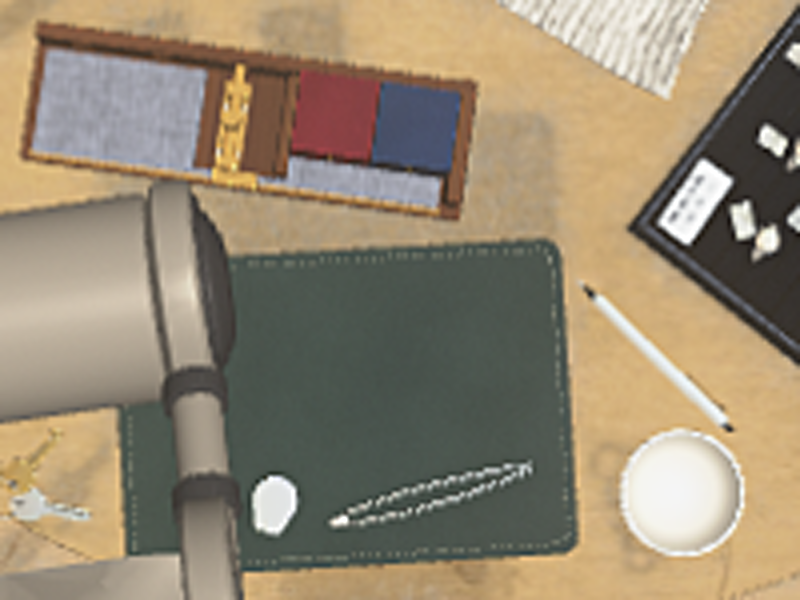

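The fingers met the knob at TCP x=-21.9 mm, against -22.5 mm expected for a fully shot bolt. The row is tight, and the loupe, dish and tweezers are where they were. Handing in.

```bash
python3 - <<'E'
from h import *
from workcell import r
pr(); r.finish_job()
E
```

```text
36.85 [-0.1492  0.0595  0.149 ] 0.0002 [-0.2  0.8 -0.5]
the job is handed in; nothing more can be done
```

I finished the row and handed the job in at 36.9 s. The navy box went home into the corner first. The burgundy box was then pushed tight against it and the back rail. After that I drew the bolt, slid the stop 104.3 mm up to the row and shot the bolt into the two-box hole.

Last checks, in the stand frame (top view, good to about 2 mm):

| Item | Measured | Target |
|---|---|---|
| Navy box (x, y) | 7.5, -97.7 mm, square to the stand | 8, -98 mm |
| Burgundy box (x, y) | 6.3, -45.8 mm, square to the stand | 8, -46 mm |
| Knob contact, pressed from the front | TCP x = -21.9 mm | -22.5 mm for a fully shot bolt |

Both clasps face the open front. The loupe, dish and tweezers look unmoved, and I never touched the purple box.

These did not go as planned or disagreed:
- **Navy rail push while gripped:** it stopped early on floor friction, so I seated the box with pushes from the front and the left instead.
- **Last navy front push:** it stopped about 9 mm early on a force trigger. The box still measured home.
- **Box-top heights:** two-view triangulation gave 46 mm, against 48.7 mm from depth and 49 mm expected.
- **Stop travel:** the image gave about 102 mm, against 104.3 mm from the arm. I trusted the arm, since it stopped on contact with the row.
- **Burgundy outline:** its colour patch measured up to 3 mm too long in x, so its x value is the less certain one.

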